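# Stack the beakers on the cup lift and ratchet it up four clicks

### The arm

A 6-joint arm with a two-finger parallel gripper is mounted at the origin on the work surface. World frame = base frame: x ahead of the robot, y to its left, z up, the work surface at z = 0. Lengths are in m, angles in rad, forces in N, time in s.
With the tool pointing down it reaches from about 0.275 to 1 m from the base axis. Payload 8.4 kg.
Tool frame: the origin (TCP) lies on the centre line of the jaws, within the pads' length; the fingertips stand 22 mm ahead of it and the grasp point (between the pads) lies 3 mm ahead of it; z points along the fingers, y is the line along which they close (so a half turn about z gives the same grasp; the last joint's range is limited). The gripper opens to 85 mm and grips with 20 to 120 N. Pads are 22 mm wide; open, the fingers measure 114 mm over their backs; the gripper's body (76 mm by 85 mm) begins 54 mm behind the grasp point. The pads swing forward as they close: fully open they stand 13 mm farther back than shut.
Start: joints at [1.122, 0.353, 1.633, -0, 1.155, -0.002], TCP at [0.27, 0.564, 0.253] pointing down, gripper open.
Joint ranges: [-2.63, 2.63], [-0.92, 2.1], [0.06, 2.66], [-1.3, 4.44], [0, 2.69], [-3.02, 3.02]. Speed limits (rad/s): [2.22, 2.22, 2.79, 3.14, 3.14, 3.14].

### API

Orientations are given as a rotation vector (axis times angle).
In Python, from cell import r gives the robot as it stands. Calls block until the motion is done:
- r.movep(position, orientation): joint-space move of the TCP to a pose.
- r.move_straight(position, rotation=None, v=0.15, until_force=None): straight line of the TCP; rotation=None keeps the orientation; v is the mean speed in m/s. With until_force (N) it stops when the force on the tool has changed by that much, and returns True; else False.
- r.movej(angles): joint-space move.
- r.grip(opening, squeeze=None): finger opening in m; squeeze is the grip in N (None keeps the last); returns when the fingers have stopped.
- r.wait(seconds).
- r.inverse_kinematics(position, orientation): joint angles nearest the present ones, or None.
- r.read_state(): the state.
- r.get_image(name): name is "side" or "top" or "wrist"; returns (picture, depth): 420x560x3 uint8, red, green, blue; 420x560 float32, m along the optical axis (not along the pixel's ray), 0 where there is no reading.
- r.camera_info(name): a dict with "camera_matrix" (3x3 intrinsics, pixels), "R" (3x3) and "t" (3): a world point X has camera coordinates R X + t. Camera axes: x right, y down, z forward; pixel columns grow to the right and rows downward; lengths in m; the calibration is good to about 2 mm. A picture is of the moment at which its call begins: read the wrist's pose just before it. camera_info takes no time and is no camera call; for the wrist camera it gives the pose at the moment of the call.
A pose or a line that the arm cannot do raises r.Unreachable and nothing moves.
- r.close_job(): hands the job in; it is judged then, once.
The state is a dict: "clock": time; "joint_pos": joint angles; "joint_velocities": joint speeds; "joint_efforts": joint torques, N m; "eef_pos": TCP position; "tool_rot": TCP orientation; "force": force on the tool from outside, world axes, zero at the start; "moment": the same for the moment, N m; "grip_width": finger opening in m; "grasp_force": force on a finger pad.
Only numpy, scipy, OpenCV 4.12 (cv2) and the standard library are available. Lean on these libraries where they do the work, as an engineer would, in place of code of your own. Each camera call takes 0.05 s, during which the arm holds its last target. There are 200 camera calls.

### The job

Nest the two loose beakers one after the other into the beaker that stands on the cup lift, fully seated so that all three make one upright stack. Then take the lift's hand lever by its grip and pull it over towards the robot by exactly four clicks (each click can be felt as the pull grows and then gives way; the ratchet does not go back), and finish while still holding the grip there, with the stack raised on the carrier and the bottle, jar and tub left undisturbed.

Things in the scene. Friction and masses are not known exactly. Their poses are not given: they have to be found in the camera images.
- lift: Cup lift, fixed: base plate 170 x 250 x 16 mm. Origin: centre of its underside, z up; its -x side faces the robot within 0.3 rad. Carrier at y = -70 mm (locating ring 49 mm wide, top at 61 mm height), behind it at x = +66 mm a post 116 mm high. Hand lever at y = +70 mm: pivot axis along y at x = 0, 75 mm height; toothed wheel; pawl block at x = -69 mm, 86 mm high.
- lever_grip (a point): Centre of the lever's grip: a black barrel 26 mm across, 36 mm long, lying along the lift's y, 125 mm from the lever's pivot. It can be pinched from above on its flat ends (pinch along the lift's y); it revolves freely on the lever. At rest the lever leans 0.50 rad from upright to the lift's +x (grip at x = +60, z = 185 mm in the lift's frame); pull it over the top towards -x.
- lever (a joint): Lever angle, rad: 0 at rest, grows as the grip is pulled to the lift's -x; stop at 1.14. Ratchet: a click each 0.17 rad (21 mm at the grip). On each tooth the pull at the grip grows from about 4 to 13 N, then falls at once by 7 N or more as the pawl slips off the tooth at 0.14, 0.31, 0.48, 0.65 ...; let go, the lever rests on the dropped pawl at about 0.17, 0.34, 0.51, 0.67 ... The carrier rises 6 mm a click.
- beaker_low: White beaker in the carrier's ring, underside at 55 mm height. Three alike: 65 mm high, foot 36 mm across, cone to 51 mm at 40 mm, shoulder to 62 mm at 46 mm, then a straight band to the rim; wall 3 mm; inner floor 26 mm above the underside; 60 to 130 g. Origin: centre of underside. Nested, a beaker rests on the lower one's floor, 26 mm higher, about 2 mm play, its top 26 mm free.
- beaker_a: Loose beaker, same shape as beaker_low, upright on the counter. Origin: centre of the underside. The two loose beakers may be nested in either order.
- beaker_b: The other loose beaker, same shape, upright on the counter. Origin: centre of the underside.
- amber_bottle: Bystander: amber bottle with a red cap, 68 mm across, 150 mm high. Origin: centre of the underside.
- ointment_jar: Bystander: white jar with a red lid, 72 mm across, 70 mm high. Origin: centre of the underside.
- tall_tub: Bystander: white tub, 80 mm across, 110 mm high. Origin: centre of the underside.
There are look-alikes about, which are no part of the job. Leave any green or yellow look-alike of the beaker_a alone.

How it is judged:
On the way:
1. both loose beakers are nested upright in the beaker on the carrier and let go, before the lever has made a click (horizontal distance between each of beaker_a, beaker_b and beaker_low below 0.007 m and angle between each of beaker_a, beaker_b, beaker_low's own z axis and vertical below 0.08 rad and ((z of beaker_a in the frame of beaker_low between 0.021 and 0.031 m and z of beaker_b in the frame of beaker_low between 0.046 and 0.059 m) or (z of beaker_b in the frame of beaker_low between 0.021 and 0.031 m and z of beaker_a in the frame of beaker_low between 0.046 and 0.059 m)) and x of beaker_low in the frame of lift between -0.006 and 0.006 m and y of beaker_low in the frame of lift between -0.076 and -0.064 m and contact force between the fingers and beaker_a below 0.05 N and contact force between the fingers and beaker_b below 0.05 N and contact force between the fingers and beaker_low below 0.05 N and value of joint lever below 0.12 rad), for 0.2 s.
At the end, for the whole second after the job is handed in: One upright stack of three beakers on the carrier (axes within 7 mm, each seated within 5 mm, tilt under 0.08 rad), at rest, not touched by the fingers; lever at four clicks (0.64 to 0.82 rad) with the fingers holding it (0.5 N or more) through the last second (horizontal distance between each of beaker_a, beaker_b and beaker_low below 0.007 m and angle between each of beaker_a, beaker_b, beaker_low's own z axis and vertical below 0.08 rad and ((z of beaker_a in the frame of beaker_low between 0.021 and 0.031 m and z of beaker_b in the frame of beaker_low between 0.046 and 0.059 m) or (z of beaker_b in the frame of beaker_low between 0.021 and 0.031 m and z of beaker_a in the frame of beaker_low between 0.046 and 0.059 m)) and x of beaker_low in the frame of lift between -0.006 and 0.006 m and y of beaker_low in the frame of lift between -0.076 and -0.064 m and contact force between the fingers and beaker_a below 0.05 N and contact force between the fingers and beaker_b below 0.05 N and contact force between the fingers and beaker_low below 0.05 N and value of joint lever between 0.64 and 0.82 rad and z of beaker_low in the frame of lift above 0.07 m and contact force between the fingers and lever above 0.5 N and linear speed of each of beaker_a, beaker_b, beaker_low below 0.03 m/s); the arm keeps its last pose, push and grip.
It fails at once if a fifth click was made (value of joint lever above 0.84 rad).
It fails at once if the amber bottle was moved more than 25 mm or tipped (distance of amber_bottle from where it was at the start of the episode above 0.025 m or angle between amber_bottle's own z axis and vertical above 0.3 rad).
It fails at once if the ointment jar was moved more than 25 mm or tipped (distance of ointment_jar from where it was at the start of the episode above 0.025 m or angle between ointment_jar's own z axis and vertical above 0.3 rad).
It fails at once if the tall tub was moved more than 25 mm or tipped (distance of tall_tub from where it was at the start of the episode above 0.025 m or angle between tall_tub's own z axis and vertical above 0.3 rad).
It also fails if it takes over 72 s, if anything falls off the work surface, if the arm or the gripper's body presses on something with over 40 N, if the wrist force passes 120 N, or if a joint passes its speed limit or range.

## Working session

There is one attempt and no reset: what is moved stays moved. The work goes in short steps, each a Python script; the robot and the scene stay as the last script left them, time stands still between calls to the robot, and variables do not carry over. Pictures are saved under pics/ and viewed, at most 10 in all, crops included, and the job is handed in when it is done.

```bash
mkdir -p pics; ls
python3 - <<'E'
from cell import r
import cv2,numpy as np
for n in("top","side"):
    p,d=r.get_image(n); cv2.imwrite(f"pics/{n}0.png",p[:,:,::-1]); np.savez(f"{n}0.npz",p=p,d=d,**r.camera_info(n))
    i=r.camera_info(n);print(n,i["camera_matrix"].round(1).tolist(),(-i["R"].T@i["t"]).round(3),i["R"].round(2).tolist())
s=r.read_state();print(s["clock"],s["tool_rot"],s["force"])
E
```

```text
pics
top [[406.6, 0.0, 273.2], [0.0, 406.6, 205.1], [0.0, 0.0, 1.0]] [0.444 0.015 0.993] [[0.01, -1.0, 0.02], [-0.99, -0.01, -0.14], [0.14, -0.01, -0.99]]
side [[386.0, 0.0, 274.8], [0.0, 386.0, 213.3], [0.0, 0.0, 1.0]] [ 0.492 -0.696  0.806] [[1.0, -0.09, 0.02], [-0.05, -0.69, -0.72], [0.08, 0.72, -0.69]]
0.1 [-6.96081892e-01 -3.06321348e+00  1.89183286e-03] [ 0.24352943 -0.06487242  0.99846518]
```

View pics/top0.png

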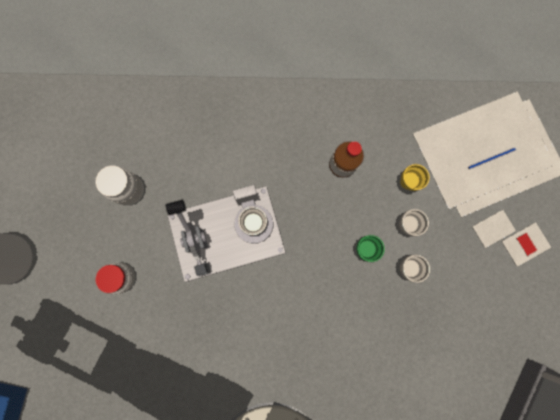

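View pics/side0.png

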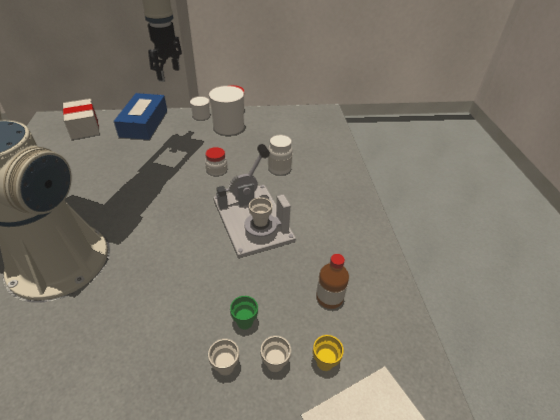

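The top view shows the white loose beakers at (414,223) and (416,268). The green look-alike is at (370,249) and the yellow at (416,178). The carrier beaker is at (253,223), the grip at (176,207), the bottle at (348,157), the tub at (113,182) and the jar at (111,279). The side view agrees.

```bash
cat > vis.py <<'E'
import numpy as np,cv2
def world(d,i):
    K,R,t=i["camera_matrix"],i["R"],i["t"]
    v,u=np.mgrid[:d.shape[0],:d.shape[1]]
    c=np.stack([(u-K[0,2])/K[0,0]*d,(v-K[1,2])/K[1,1]*d,d],-1)
    return (c-t)@R
def ring(W,c,zlo,zhi,rad=.05):
    m=(np.hypot(W[...,0]-c[0],W[...,1]-c[1])<rad)&(W[...,2]>zlo)&(W[...,2]<zhi)
    P=W[m]
    h=cv2.minEnclosingCircle(P[:,:2].astype(np.float32))
    A=np.c_[2*P[:,:2],np.ones(len(P))];s=np.linalg.lstsq(A,(P[:,:2]**2).sum(1),rcond=None)[0]
    return len(P),np.round(h[0],4),round(h[1],4),s[:2].round(4),round(float(np.sqrt(s[2]+s[0]**2+s[1]**2)),4),np.percentile(P[:,2],[5,50,95]).round(4)
E
python3 - <<'E'
import numpy as np,cv2
from vis import *
f=np.load("top0.npz");W=world(f["d"],f)
for n,(u,v),zl,zh in [("a",(414,223),.05,.08),("b",(416,268),.05,.08),("green",(370,249),.05,.08),("yel",(416,178),.05,.08),("low",(253,223),.105,.135),("bottle",(348,157),.06,.2),("jar",(111,279),.05,.09),("tub",(113,182),.09,.13),("grip",(176,207),.15,.22)]:
    c=W[v-6:v+7,u-6:u+7].reshape(-1,3);c=np.median(c,0);print(n,c.round(3),*ring(W,c,zl,zh))
m=((W[...,2]>.008)&(W[...,2]<.024)).astype(np.uint8);k=np.zeros_like(m);k[180:290,160:295]=1;m&=k
m=cv2.morphologyEx(m,cv2.MORPH_OPEN,np.ones((3,3)))
P=W[m>0][:,:2].astype(np.float32)
q=cv2.minAreaRect(P);print(q,len(P),cv2.boxPoints(q).round(4).tolist())
# white plate by colour, cast on z=.016
p=f["p"].astype(int);g=(((p.min(2)>125)&(k>0))).astype(np.uint8)
cs=max(cv2.findContours(g,0,1)[0],key=cv2.contourArea)[:,0]
r=np.c_[cs,np.ones(len(cs))]@np.linalg.inv(f["camera_matrix"]).T@f["R"];o=-f["R"].T@f["t"]
X=(o+r*((.016-o[2])/r[:,2])[:,None])[:,:2].astype(np.float32)
q=cv2.minAreaRect(X);print(q,cv2.boxPoints(q).round(4).tolist())
E
```

```text
a [ 0.546 -0.337  0.027] 214 [ 0.5427 -0.327 ] 0.0317 [ 0.5429 -0.3257] 0.0293 [0.0512 0.0626 0.0667]
b [ 0.439 -0.338  0.027] 218 [ 0.4379 -0.3248] 0.0312 [ 0.4379 -0.3239] 0.0292 [0.0513 0.0628 0.0673]
green [ 0.482 -0.23   0.026] 176 [ 0.4822 -0.2226] 0.0314 [ 0.4822 -0.222 ] 0.0292 [0.0533 0.0631 0.0669]
yel [ 0.656 -0.346  0.028] 220 [ 0.65  -0.333] 0.032 [ 0.65   -0.3322] 0.0293 [0.0507 0.0622 0.0667]
low [0.535 0.047 0.081] 149 [0.5363 0.0472] 0.0309 [0.536  0.0469] 0.0292 [0.1065 0.1188 0.1214]
bottle [ 0.679 -0.161  0.118] 779 [ 0.6919 -0.1698] 0.0345 [ 0.6871 -0.1665] 0.0223 [0.0712 0.1071 0.151 ]
jar [0.407 0.361 0.069] 680 [0.4082 0.3639] 0.0318 [0.4085 0.3626] 0.0228 [0.0635 0.0692 0.0719]
tub [0.619 0.355 0.109] 838 [0.6219 0.3595] 0.0355 [0.6209 0.3582] 0.0254 [0.1009 0.1091 0.1117]
grip [0.553 0.196 0.195] 290 [0.5515 0.1961] 0.0215 [0.5518 0.1965] 0.0132 [0.1587 0.1938 0.1979]
((0.5166850686073303, 0.11393339931964874), (0.17002373933792114, 0.2494972050189972), 16.447343826293945) 4832 [[0.39980000257492065, 0.2094999998807907], [0.47049999237060547, -0.02979999966919422], [0.6334999799728394, 0.018400000408291817], [0.5629000067710876, 0.25760000944137573]]
((0.5236393213272095, 0.11636625230312347), (0.18409359455108643, 0.2530488967895508), 16.46493911743164) [[0.3995000123977661, 0.21160000562667847], [0.47119998931884766, -0.031099999323487282], [0.6478000283241272, 0.0210999995470047], [0.5760999917984009, 0.2637999951839447]]
```

```bash
cat > h.py <<'E'
import numpy as np
from scipy.spatial.transform import Rotation as Ro
from cell import r
from vis import *
YAW=0.2871; C=np.array([.5167,.1139])
ex=np.array([np.cos(YAW),np.sin(YAW)]); ey=np.array([-ex[1],ex[0]])
L=lambda x,y,z:np.r_[C+x*ex+y*ey,z]
ty=np.r_[-ey,0]; tz=np.array([0,0,-1.]); 
ROT=Ro.from_matrix(np.c_[np.cross(ty,tz),ty,tz]).as_rotvec()
def st(): 
    s=r.read_state();print("t",round(s["clock"],2),"p",np.round(s["eef_pos"],4),"F",np.round(s["force"],1),"w",round(s["grip_width"],4),"g",np.round(s["grasp_force"],1));return s
def look(n,c,zl,zh):
    i=r.camera_info(n);p,d=r.get_image(n);W=world(d,i);print(n,*ring(W,c,zl,zh));return p,W
E
python3 - <<'E'
from h import *
import cv2
r.grip(.085,30)
c=[.5428,-.3265]
r.movep([*c,.26],ROT);s=st();print(s["joint_pos"])
p,W=look("wrist",c,.05,.08);cv2.imwrite("pics/w1.png",p[:,:,::-1])
E
```

```text
t 3.57 p [ 0.5432 -0.3259  0.26  ] F [ 0.6  0.1 -0. ] w 0.085 g 0.0
[-5.42801528e-01  3.59995744e-01  1.60757114e+00  1.69552616e-04
  1.17402898e+00  7.39685078e-01]
wrist 1088 [ 0.5435 -0.325 ] 0.031 [ 0.5442 -0.3248] 0.0291 [0.0522 0.0658 0.0676]
```

Run:
```python
from h import *
c=[.5435,-.3253]
r.move_straight([*c,.12],v=.25)
r.move_straight([*c,.060],v=.12,until_force=8);st()
r.grip(.05,30);st()
r.move_straight([*c,.26],v=.25);st()
k=L(0,-.07,.27)
r.movep(k,ROT);st()
import cv2
for n in("side","wrist"):
    p,d=r.get_image(n);cv2.imwrite(f"pics/{n}2.png",p[:,:,::-1])
```

```text
t 4.97 p [ 0.544  -0.3256  0.0607] F [-0.6 -0.   1.1] w 0.0848 g 0.0
t 5.33 p [ 0.5442 -0.3257  0.0613] F [-1.3 -0.   5.2] w 0.0599 g 32.0
t 6.28 p [ 0.5427 -0.3248  0.2585] F [ 0.5  0.5 -1.4] w 0.0599 g 32.7
t 7.67 p [0.5368 0.046  0.2698] F [ 0.9 -0.1 -1.3] w 0.0597 g 32.7
```

View pics/side2.png

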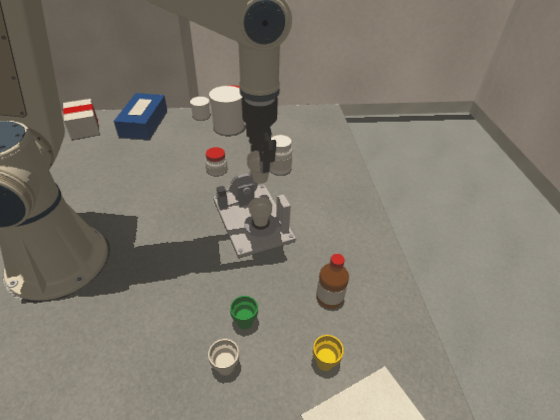

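The side view shows the beaker held upright at about (258,167), above the carrier beaker at (260,212). Next I lower it.

Run:
```python
from h import *
k=L(0,-.07,0)[:2]
r.move_straight([*k,.18],v=.2)
h=r.move_straight([*k,.138],v=.05,until_force=5);print(h);st()
r.grip(.085);st()
r.move_straight([*k,.27],v=.25);st()
p,W=look("wrist",k,.135,.16)
import cv2;cv2.imwrite("pics/w3.png",p[:,:,::-1])
c=[.4385,-.3240]
r.movep([*c,.26],ROT)
look("top",k,.135,.16)
look("wrist",c,.05,.08);st()
```

```text
True
t 9.09 p [0.5364 0.0469 0.1421] F [-1.7 -0.4  5.4] w 0.0598 g 33.3
t 9.47 p [0.5356 0.0467 0.1416] F [ 0.  -1.3  0.3] w 0.0852 g 0.0
t 10.13 p [0.5359 0.0467 0.269 ] F [-0.4 -0.4 -0.1] w 0.0851 g 0.0
wrist 1679 [0.5357 0.0475] 0.0312 [0.5363 0.0478] 0.0291 [0.1364 0.1468 0.1483]
top 154 [0.5354 0.0461] 0.0311 [0.5352 0.0459] 0.0292 [0.1397 0.145  0.1475]
wrist 1100 [ 0.4381 -0.3233] 0.031 [ 0.4388 -0.3232] 0.0291 [0.0516 0.0658 0.0677]
t 11.71 p [ 0.4391 -0.3231  0.26  ] F [-0.4  0.2  0.4] w 0.0848 g 0.0
```

View pics/w3.png

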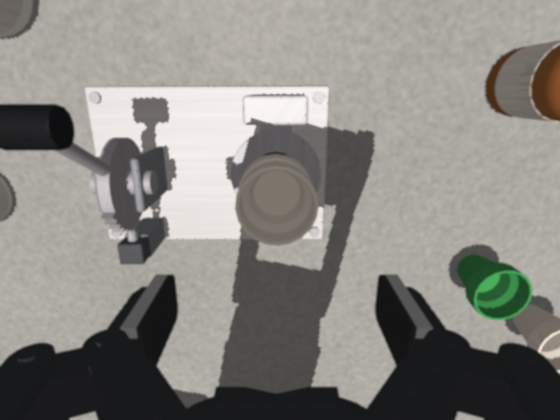

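The wrist view shows the first beaker seated upright in the carrier beaker at (277,200). Its rim is at 0.146 m, as expected. Now the second one.

Run:
```python
from h import *
import cv2
c=[.4384,-.3235]
r.move_straight([*c,.12],v=.25)
r.move_straight([*c,.060],v=.12,until_force=8)
r.grip(.05,30);st()
r.move_straight([*c,.29],v=.25)
k=L(0,-.07,0)[:2]
r.movep([*k,.29],ROT)
r.move_straight([*k,.206],v=.2);st()
h=r.move_straight([*k,.164],v=.05,until_force=5);print(h);st()
r.grip(.085);st()
r.move_straight([*k,.29],v=.25);st()
p,W=look("wrist",k,.16,.19);look("top",k,.16,.19)
p,d=r.get_image("side");cv2.imwrite("pics/s4.png",cv2.resize(p[100:300,160:360,::-1],None,fx=2.5,fy=2.5))
```

```text
t 13.42 p [ 0.4391 -0.3239  0.0612] F [-0.6  0.6  6.8] w 0.0606 g 31.0
t 16.48 p [0.5369 0.0462 0.2065] F [-0.9 -0.3 -0.7] w 0.0609 g 32.7
True
t 17.19 p [0.5364 0.0469 0.1681] F [-0.7  0.5  6.4] w 0.0608 g 33.2
t 17.57 p [0.5355 0.0467 0.1675] F [0.  0.3 0.1] w 0.085 g 0.0
t 18.21 p [0.5362 0.0467 0.2896] F [-0.7  0.1  0.8] w 0.0849 g 0.0
wrist 1822 [0.5353 0.0476] 0.0312 [0.5362 0.0478] 0.0291 [0.1614 0.1725 0.1744]
top 71 [0.5294 0.0438] 0.0299 [0.5348 0.0457] 0.029 [0.1627 0.1713 0.1734]
```

View pics/s4.png

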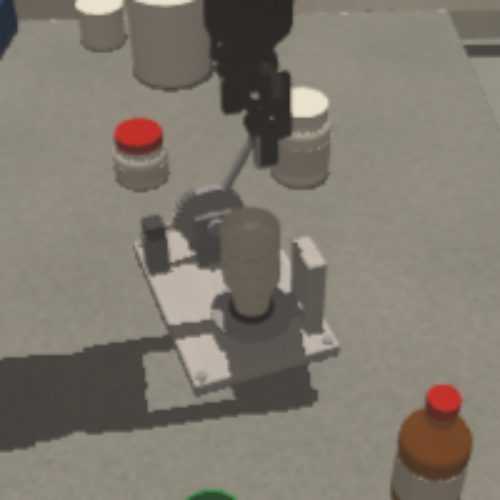

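The side crop shows an upright stack of three at (250,260), and the rim at 0.172 m confirms that it is seated. Next is the lever grip.

Run:
```python
from h import *
import cv2
r.movep(L(.0,.07,.33),ROT);st()
i=r.camera_info("wrist");p,d=r.get_image("wrist");W=world(d,i);cv2.imwrite("pics/w5.png",p[:,:,::-1])
g=L(.06,.07,0)[:2]
m=(np.hypot(W[...,0]-g[0],W[...,1]-g[1])<.05)&(W[...,2]>.175)&(W[...,2]<.21)&(p.max(2)<70)
P=W[m];l=np.c_[(P[:,:2]-C)@ex,(P[:,:2]-C)@ey,P[:,2]]
print(len(P),np.percentile(l,[2,50,98],axis=0).round(4))
T=l[l[:,2]>.192];print(len(T),np.percentile(T,[2,50,98],axis=0).round(4), cv2.minAreaRect(P[:,:2].astype(np.float32)))
```

```text
t 18.99 p [0.4965 0.1812 0.3293] F [ 0.4  0.4 -0.2] w 0.0848 g 0.0
1676 [[0.0488 0.0555 0.1893]
 [0.0612 0.0717 0.1974]
 [0.0724 0.0879 0.1998]]
1535 [[0.0501 0.0555 0.1925]
 [0.0613 0.0717 0.1976]
 [0.0717 0.088  0.1998]] ((0.5544182062149048, 0.19971439242362976), (0.025070803239941597, 0.03417408838868141), 16.424182891845703)
```

View pics/w5.png

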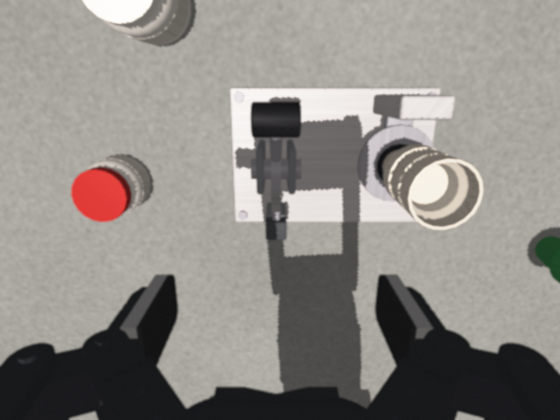

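The wrist view shows the grip barrel at (276,119), at (60.5, 71, 185) mm in the lift frame. The stack at (430,190) looks sound. I'll pinch the grip and pull in small steps along its arc.

```bash
cat >> h.py <<'E'
G=lambda q:L(.125*np.sin(.5-q),.0712,.075+.125*np.cos(.5-q)+.003)
ex3=np.r_[ex,0]
def ang(s):
    d=np.array(s["eef_pos"]);x=(d[:2]-C)@ex;z=d[2]-.003-.075
    return .5-np.arctan2(x,z)
def pull(qs,v=.04):
    for q in qs:
        r.move_straight(G(q),v=v);s=r.read_state();t=.5-q
        e=np.r_[ex*np.cos(t),-np.sin(t)]
        print(f"{s['clock']:.2f} cmd {q:.3f} ang {ang(s):.3f} Ft {np.dot(s['force'],e):.1f} F {np.round(s['force'],1)} w {s['grip_width']:.4f}")
E
python3 - <<'E'
from h import *
g=G(0)
r.movep([g[0],g[1],.27],ROT);r.grip(.065)
r.move_straight(g,v=.15,until_force=10);st()
r.grip(.02,80);s=st();print(ang(s))
pull(np.arange(.03,.25,.03))
E
```

```text
t 20.52 p [0.5545 0.1994 0.1884] F [ 0.2 -0.4  0.8] w 0.0651 g 0.0
t 20.89 p [0.5549 0.1993 0.1889] F [-0.3 -2.3  6.4] w 0.0348 g 79.6
-0.0015354423850045817
21.14 cmd 0.030 ang 0.022 Ft 5.0 F [ 5.3 -0.4 -1.3] w 0.0349
21.39 cmd 0.060 ang 0.047 Ft 8.7 F [ 8.2  1.3 -3.1] w 0.0348
21.64 cmd 0.090 ang 0.074 Ft 10.8 F [10.2  1.7 -3.5] w 0.0347
21.89 cmd 0.120 ang 0.102 Ft 13.3 F [11.8  1.6 -6.3] w 0.0347
22.14 cmd 0.150 ang 0.130 Ft 13.0 F [11.8  2.2 -5.4] w 0.0350
22.39 cmd 0.180 ang 0.170 Ft 3.8 F [ 5.1 -1.3  1.6] w 0.0351
22.64 cmd 0.210 ang 0.197 Ft 7.5 F [ 7.6  1.3 -0.4] w 0.0346
22.89 cmd 0.240 ang 0.222 Ft 9.7 F [ 9.8  0.6 -1.6] w 0.0350
```

Run:
```python
from h import *
pull(np.r_[np.arange(.27,.64,.03),.65,.66,.67])
```

```text
23.14 cmd 0.270 ang 0.249 Ft 11.3 F [10.8  1.  -4.1] w 0.0348
23.39 cmd 0.300 ang 0.275 Ft 13.3 F [12.8  1.9 -3.8] w 0.0349
23.64 cmd 0.330 ang 0.305 Ft 10.7 F [10.4  1.4 -3.1] w 0.0347
23.89 cmd 0.360 ang 0.346 Ft 4.2 F [ 5.  -0.3  3.3] w 0.0346
24.14 cmd 0.390 ang 0.371 Ft 7.8 F [8.1 0.5 0.7] w 0.0350
24.39 cmd 0.420 ang 0.395 Ft 10.0 F [10.4  0.3 -0.2] w 0.0351
24.64 cmd 0.450 ang 0.422 Ft 11.1 F [11.5  0.4 -0.4] w 0.0347
24.89 cmd 0.480 ang 0.448 Ft 12.7 F [12.9  1.  -2.4] w 0.0352
25.14 cmd 0.510 ang 0.492 Ft -0.7 F [-0.6 -1.1 15.9] w 0.0348
25.39 cmd 0.540 ang 0.522 Ft 5.5 F [ 5.8 -1.   5.7] w 0.0347
25.64 cmd 0.570 ang 0.545 Ft 9.1 F [ 9.2 -0.   4.3] w 0.0343
25.89 cmd 0.600 ang 0.569 Ft 10.0 F [9.9 0.2 5. ] w 0.0348
26.14 cmd 0.630 ang 0.594 Ft 11.9 F [11.9  0.5  3.6] w 0.0346
26.39 cmd 0.650 ang 0.611 Ft 13.0 F [13.   0.1  3.7] w 0.0346
26.64 cmd 0.660 ang 0.619 Ft 14.3 F [14.   1.   4.4] w 0.0347
26.89 cmd 0.670 ang 0.630 Ft 12.9 F [12.7  0.1  5.5] w 0.0349
```

Three clicks so far, and the force is at its peak just before the fourth. I'll step finely until it drops.

Run:
```python
from h import *
import cv2
for q in np.arange(.68,.731,.01):
    pull([q])
    if (np.array(r.read_state()["force"])@ex3)<7: break
r.wait(.5);s=st();print(ang(s))
k=L(0,-.07,0)[:2]
look("top",k,.185,.215)
p,d=r.get_image("side");cv2.imwrite("pics/s6.png",cv2.resize(p[100:300,160:360,::-1],None,fx=2.5,fy=2.5))
```

```text
27.14 cmd 0.680 ang 0.661 Ft 1.1 F [-1.3 -3.7 19. ] w 0.0345
t 27.64 p [0.4763 0.176  0.2027] F [ 0.3 -1.7 12.4] w 0.0348 g 85.1
0.6680397651898676
top 173 [0.5355 0.046 ] 0.031 [0.535  0.0458] 0.0292 [0.1864 0.1948 0.1968]
```

View pics/s6.png

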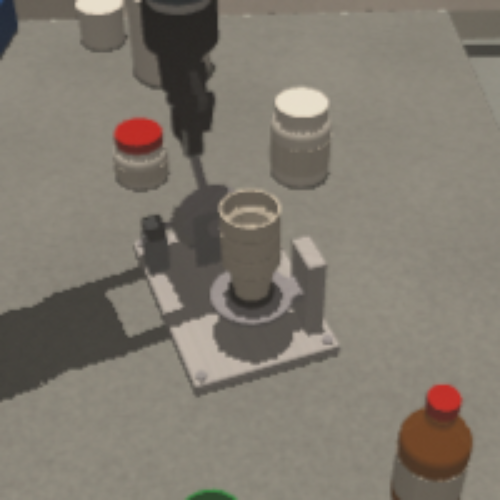

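The force fell by about 12 N at the fourth click. The rim rose 24 mm (4 × 6 mm) to 0.196 m and the lever reads about 0.67 rad. The crop shows the stack upright at (250,240), the grip held at (195,150), and the bystanders in place.

```bash
python3 -c "
from cell import r
print(r.close_job())"
```

```text
the job is handed in; nothing more can be done
None
```

I handed the job in at about 28 s, but the hand-in returned no verdict: both beakers are seated in one upright stack, raised 24 mm by four clicks (lever about 0.67 rad), the grip is still held, and the bottle, jar and tub look undisturbed.

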